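Set the card laminator to thick and start it

TASK

Get the small card laminator running on its thick setting: with the fingertips, gently push its flat selector lever sideways from the rest stop, on past the first click (one bar) and fully home at the second stop (two bars), and only then press the round start button all the way down and let it come up again. Just push and press: do not pinch the lever, leave the speed slide with the round knob where it is, and do not disturb the ink jar, the eraser and the seal stamp.

Things in the scene. Friction and masses are not known exactly. Their poses are not given: they have to be found in the camera images.
- laminator: card laminator: white housing 150 x 240 mm (x, y), flat top 60 mm above the table, fixed; 20 mm feed lip in front. Origin under its centre on the table; +x to its back, y along its long side, z up. On top: a grey panel along the front with the flat selector lever in a slot along y (x = -30 mm) and the start button (x = -30, y = +88 mm); behind it the speed slide, slot at x = +36 mm
- selector (a joint): lever travel along the laminator's +y, m: 0 rest stop, where it starts (centre at y = -28 mm), 0.028 first click (one bar), 0.056 second stop (two bars, slot's end). Black tab, 32 mm high over the housing, 30 mm across the slot, 12 mm thick along it. Springs to the nearest stop: pushing it off either takes about 5 N; past 0.043 it snaps home and stays. Force on both faces counts as pinching
- push_face (a point): middle of the lever's flat face towards the rest end (laminator's -y side), 18.5 mm above the housing top; a fingertip here pushes the lever along +y. The housing top is bare for 80 mm on this side of the lever at rest
- start_button (a joint): how far the start button is pressed, m: 0 = up, 0.006 = fully down; springs back; about 1.5 N to start and 5 N to hold it down
- button_top (a point): centre of the start button's flat top; grey round button of 28 mm diameter standing 12 mm above the housing top (still 6 mm proud when fully down) in a flat black collar 37 mm across, 2 mm high
- speed_slide (a joint): place of the speed slide along the laminator's +y, 0 to 0.056 m (0 = at the laminator's y = -28 mm); starts anywhere; stiff sliding (about 1.5 N); to be left alone
- speed_top (a point): top of the speed slide's round black knob, 18 mm across, 20 mm above the housing top, 66 mm behind the selector's slot
- ink_jar: closed ink jar, 46 mm across, 35 mm high, loose, standing in front of the laminator; origin under its centre
- eraser: eraser, 23 x 58 x 13 mm, loose, lying in front of the laminator; origin under its centre
- seal_stamp: wax seal stamp with a wooden grip, 28 mm across, 90 mm high, loose, standing upright at the laminator's +y end; origin under its centre

How it is judged:
By the outcome, as a careful person would: the job done as asked, in the order asked, and still so for the second after the job is handed in, with the robot touching nothing.
It also fails if it takes over 43 s, if anything falls off the work surface, if the arm or the gripper's body presses on something with over 40 N, if the wrist force passes 120 N, or if a joint passes its speed limit or range.

ROBOT

A 6-joint arm with a two-finger parallel gripper is mounted at the origin on a cart in front of the work surface, level with it; the furniture and walls round the work are solid. World frame = base frame: x ahead of the robot, y to its left, z up, the work surface at z = 0. Lengths are in m, angles in rad, forces in N, time in s.
With the tool pointing down it reaches from about 0.35 to 0.95 m from the base axis. Payload 17.4 kg.
Tool frame: the origin (TCP) lies at the centre of the arm's flange, where the gripper is bolted on; the fingertips stand 186 mm ahead of it and the grasp point (between the pads) lies 167 mm ahead of it (env.tip_extent is the distance from the TCP to the fingertips, in m); z points along the fingers, y is the line along which they close (so a half turn about z gives the same grasp; the last joint's range is limited). The gripper opens to 93 mm and grips with 3 to 60 N. Pads are 15 mm wide; open, the fingers measure 128 mm over their backs; the gripper's body (75 mm by 188 mm) begins 65 mm behind the grasp point.
Start: joints at [-1.272, 0.116, 1.442, -0, 1.584, -0.038], TCP at [0.223, -0.637, 0.405] pointing down, gripper open.
Joint ranges: [-2.83, 2.83], [-0.83, 2.19], [0.07, 2.5], [-1.14, 4.28], [0.01, 3], [-2.97, 2.97]. Speed limits (rad/s): [1.89, 1.89, 2.22, 3.14, 3.14, 3.14].

INTERFACE

Orientations are given as a 3x3 rotation matrix whose columns are the frame's x, y, z axes.
In Python, from station import readout, viewer, ticket, env gives the robot as it stands.
- The arm moves only by the tool drive_tool, never from a script. Its arguments are lists of equal length, an entry for each row: "dr": the turn, a rotation vector about the tool's x, y, z in units of 6 degrees (1.0 is 6 degrees), a list of three; "xyz": the shift along the tool's x, y, z in units of 30 mm (1.0 is 30 mm), a list of three; "fingers": the opening, from 0 (shut) to 1 (fully open). In form: {"dr": [[ax, ay, az], ...], "xyz": [[dx, dy, dz], ...], "fingers": [fingers, ...]}. A call has 1 to 8 rows; each row is the pose to reach, as a shift and turn from the pose commanded when the call began, along the tool's axes at that moment; what a row does not reach only later rows make up. A row lasts 1/10 s, in which the tool goes at most 50 mm and 8.59 degrees, less where a joint would pass 70% of its speed; a pose out of reach is approached as far as the arm can. A call with a gripper value outside its range is refused whole. The fingers move at their own pace and stop on an object; "force" is the grip in N (left out, the last holds). Time passes only in rows, so rows that repeat a pose let the fingers close. It gives the time, the measured TCP pose, the force, the opening and the grip force at its end, in the units of the state.
- readout.get_obs(): the state, without advancing time (a new reading comes with each control period).
- viewer.read_camera(name): name is "scene" or "top"; returns a dict with "img" (400x640x3 uint8, blue, green, red), "mtx" (3x3 intrinsics, pixels), "view" (4x4, takes a point from world to camera coordinates). Camera axes: x right, y down, z forward; pixel columns grow to the right and rows downward; lengths in m; the calibration is good to about 2 mm. A picture is of the moment at which its call begins. There is no depth.
- ticket.close_job(): hands the job in; it is judged then, once.
The state is a dict: "time": time; "joint_positions": joint angles; "qvel": joint speeds; "joint_efforts": joint torques, N m; "tool_pos": TCP position; "tool_rot": TCP orientation; "wrist_force": force on the tool from outside, world axes, zero at the start; "ft_torque": the same for the moment, N m; "finger_gap": opening from 0.0 (shut) to 1.0 (fully open); "gripper_force": force on a finger pad.
Only numpy, scipy, OpenCV 4.12 (cv2) and the standard library are available. Lean on these libraries where they do the work, as an engineer would, in place of code of your own. Each camera call takes 0.05 s, during which the arm holds its last target. There are 200 camera calls.

## Working session

There is one attempt and no reset: what is moved stays moved. The work goes in short steps, Python scripts to look and compute and a tool call to move; the robot and the scene stay as the last step left them, time stands still between calls to the robot, and variables do not carry over. Pictures are saved under pics/ and viewed, at most 10 in all, crops included, and the job is handed in when it is done.

Besides the shell and the picture viewer there is one more tool, called by a JSON object that holds its "api" and its "payload". drive_tool: Moves the arm, as the interface text tells. Its arguments: {"type":"object","properties":{"dr":{"type":"array"},"xyz":{"type":"array"},"fingers":{"type":"array"},"force":{"type":"number"}},"required":["dr","xyz","fingers"]}

```bash
mkdir -p pics; python3 - <<'E'
from station import readout, viewer, env
import cv2,numpy as np
for n in("scene","top"):
    c=viewer.read_camera(n); cv2.imwrite(f"pics/{n}0.png",c["img"]); np.savez(f"{n}0.npz",**c); print(n,c["mtx"].tolist(),np.round(c["view"],4).tolist())
o=readout.get_obs();print({k:np.round(v,4).tolist() for k,v in o.items()},env.tip_extent)
E
```

```text
scene [[501.690803492943, 0.0, 320.1513518880296], [0.0, 501.690803492943, 186.09161497808827], [0.0, 0.0, 1.0]] [[-0.8791, -0.4765, -0.0072, 0.5998], [-0.3155, 0.5933, -0.7406, 0.0854], [0.3572, -0.6488, -0.6719, 0.9024], [0.0, 0.0, 0.0, 1.0]]
top [[458.98937192079444, 0.0, 321.1043065827166], [0.0, 458.98937192079444, 201.76476346792288], [0.0, 0.0, 1.0]] [[0.0128, -0.9999, -0.0014, 0.2225], [-0.9891, -0.0124, -0.1465, 0.5456], [0.1464, 0.0033, -0.9892, 0.858], [0.0, 0.0, 0.0, 1.0]]
{'time': 0.1, 'joint_positions': [-1.2718, 0.1164, 1.4422, -0.0, 1.584, -0.0379], 'qvel': [0.0025, -0.0005, -0.0016, -0.0002, 0.0008, -0.0007], 'joint_efforts': [0.002, -72.2899, -62.3866, 0.0782, 0.0227, -0.0001], 'tool_pos': [0.2231, -0.6371, 0.4041], 'tool_rot': [[0.9438, 0.3305, -0.0003], [0.3305, -0.9438, 0.001], [0.0, -0.001, -1.0]], 'wrist_force': [0.3731, 0.1876, 0.1197], 'ft_torque': [0.0158, -0.0299, -0.0268], 'gripper_force': 0.0, 'finger_gap': 0.9983} 0.1861
```

View pics/scene0.png

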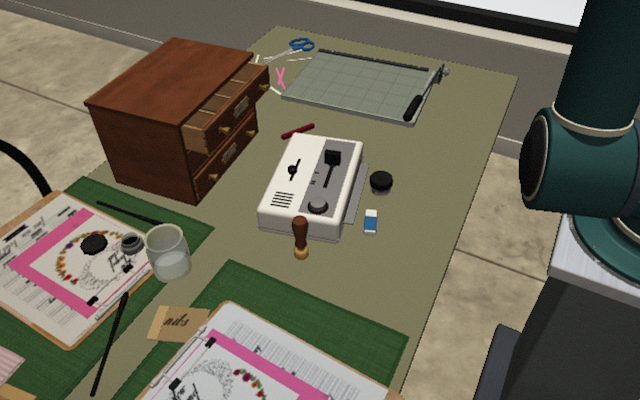

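View pics/top0.png

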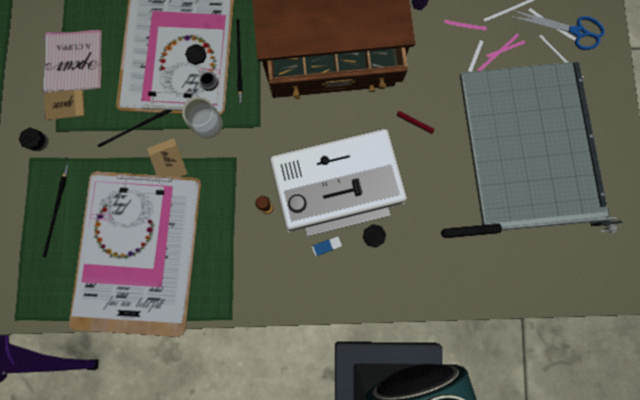

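```bash
python3 - <<'E'
import cv2,numpy as np
a=np.load("top0.npz")["img"][115:260,245:425];b=np.load("scene0.npz")["img"][120:270,245:405]
cv2.imwrite("pics/c1.png",cv2.resize(a,None,fx=4,fy=4,interpolation=cv2.INTER_CUBIC))
cv2.imwrite("pics/c2.png",cv2.resize(b,None,fx=4,fy=4,interpolation=cv2.INTER_CUBIC)[:600])
E
```

```text
(no output)
```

View pics/c1.png

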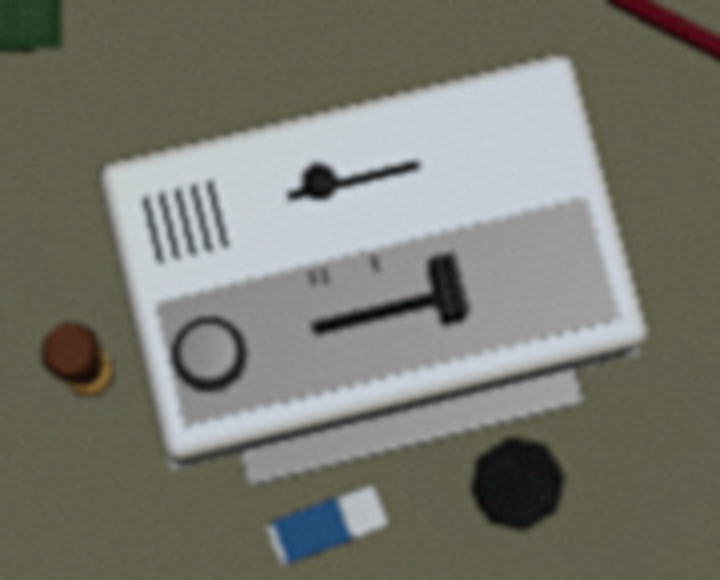

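View pics/c2.png

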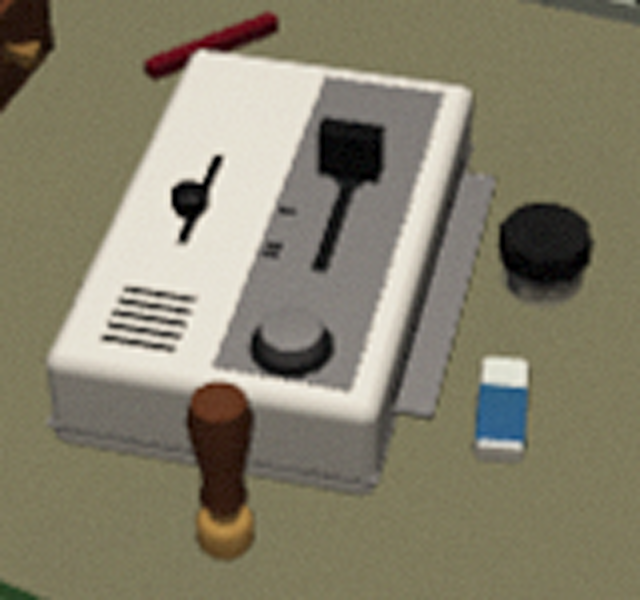

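```bash
cat > h.py <<'E'
import cv2,numpy as np
from scipy.spatial.transform import Rotation as R
def ray(c,uv,z):
    V=c["view"];C=-V[:3,:3].T@V[:3,3]
    d=V[:3,:3].T@np.linalg.inv(c["mtx"])@[uv[0],uv[1],1]
    return C+d*(z-C[2])/d[2]
def crop(o,p): return (np.array(p)+.5)/4-.5+o
E
python3 - <<'E'
from h import *
t=np.load("top0.npz");s=np.load("scene0.npz")
def fit(c,o,pts):
    W=np.array([ray(c,crop(np.array(o),p),z)[:2] for p,z,_ in pts]);L=np.array([l for *_,l in pts])/1e3
    wm,lm=W.mean(0),L.mean(0);a=(L-lm);b=W-wm
    y=np.arctan2((a[:,0]*b[:,1]-a[:,1]*b[:,0]).sum(),(a*b).sum())
    M=np.array([[np.cos(y),-np.sin(y)],[np.sin(y),np.cos(y)]]);T=wm-M@lm
    print(np.degrees(y),T,"res mm",np.round(((W-(L@M.T+T))@M)*1e3,1).tolist())
    for l in [(-30,-28),(-30,88),(-30,-80)]: print(l,M@(np.array(l)/1e3)+T)
fit(t,(245,115),[((105,165),.058,(75,120)),((571,57),.058,(75,-120)),((645,340),.058,(-75,-120)),((172,460),.058,(-75,120)),((209,352),.062,(-30,88))])
fit(s,(245,120),[((195,52),.058,(75,-120)),((470,88),.058,(-75,-120)),((375,418),.058,(-75,120)),((50,362),.058,(75,120)),((291,333),.0715,(-30,88))])
for n,p,z in [("lever top",(450,288),.092),("btn",(209,350),.072),("speed",(320,180),.08),("stamp",(70,350),.09)]: print(n,ray(t,crop(np.array((245,115)),p),z))
for n,p,z in [("lever top mid",(351,135),.092),("speed",(189,193),.08)]: print(n,ray(s,crop(np.array((245,120)),p),z))
E
```

```text
14.32128111946832 [0.58719117 0.19721115] res mm [[-1.8, -3.4], [-2.6, 2.2], [3.1, 3.7], [0.3, -2.8], [1.0, 0.2]]
(-30, -28) [0.5650495  0.16266052]
(-30, 88) [0.53635587 0.27505569]
(-30, -80) [0.57791217 0.11227647]
15.037619670393417 [0.58719247 0.20089896] res mm [[-3.1, 3.5], [2.9, 2.1], [2.5, -2.7], [-3.1, -3.6], [0.7, 0.8]]
(-30, -28) [0.56548449 0.1660742 ]
(-30, 88) [0.53538791 0.27810186]
(-30, -80) [0.57897605 0.11585491]
lever top [0.564281   0.16286943 0.092     ]
btn [0.53679862 0.27500559 0.072     ]
speed [0.61770223 0.22361788 0.08      ]
stamp [0.53335515 0.33820132 0.09      ]
lever top mid [0.5643539  0.16845646 0.092     ]
speed [0.61723819 0.22775059 0.08      ]
```

{"api": "drive_tool", "payload": {"dr": [[0, 0, 0.77], [0, 0, 0.77], [0, 0, 0.77], [0, 0, 0.77], [0, 0, 0.77], [0, 0, 0.77], [0, 0, 0.77], [0, 0, 0.77]], "xyz": [[19.4, -19.7, 0], [19.4, -19.7, 0], [19.4, -19.7, 0], [19.4, -19.7, 0], [19.4, -19.7, 0], [19.4, -19.7, 0], [19.4, -19.7, 0], [19.4, -19.7, 0]], "fingers": [0, 0, 0, 0, 0, 0, 0, 0]}}

```text
time: 0.9
tool_pos: [0.394, -0.2734, 0.4046]
tool_rot: [[0.967, 0.253, 0.0], [0.253, -0.967, -0.0], [0.0, 0.0, -1.0]]
wrist_force: [0.6, -1.0, -0.5]
finger_gap: 0.359
gripper_force: 0.0
```

{"api": "drive_tool", "payload": {"dr": [[0, 0, 0], [0, 0, 0], [0, 0, 0], [0, 0, 0], [0, 0, 0], [0, 0, 0], [0, 0, 0], [0, 0, 0]], "xyz": [[8.8, -10.2, 0], [8.8, -10.2, 0], [8.8, -10.2, 0], [8.8, -10.2, 0], [8.8, -10.2, 0], [8.8, -10.2, 0], [8.8, -10.2, 0], [8.8, -10.2, 0]], "fingers": [0, 0, 0, 0, 0, 0, 0, 0]}}

```text
time: 1.7
tool_pos: [0.5702, 0.0861, 0.4046]
tool_rot: [[0.967, 0.254, -0.0], [0.254, -0.967, -0.0], [-0.0, 0.0, -1.0]]
wrist_force: [0.3, -0.5, 0.2]
finger_gap: 0.005
gripper_force: 0.0
```

{"api": "drive_tool", "payload": {"dr": [[0, 0, 0], [0, 0, 0], [0, 0, 0]], "xyz": [[0, 0, 0], [0, 0, 0], [0, 0, 0]], "fingers": [0, 0, 0]}}

```text
time: 2.0
tool_pos: [0.5695, 0.0831, 0.4046]
tool_rot: [[0.967, 0.253, -0.0], [0.253, -0.967, -0.0], [-0.0, 0.0, -1.0]]
wrist_force: [0.8, -0.9, -0.6]
finger_gap: 0.005
gripper_force: 0.0
```

{"api": "drive_tool", "payload": {"dr": [[0, 0, 0], [0, 0, 0], [0, 0, 0], [0, 0, 0], [0, 0, 0], [0, 0, 0], [0, 0, 0], [0, 0, 0]], "xyz": [[0.54, -0.93, 0], [0.54, -0.93, 1.5], [0.54, -0.93, 2.8], [0.54, -0.93, 3.8], [0.54, -0.93, 4.4], [0.54, -0.93, 4.7], [0.54, -0.93, 4.85], [0.54, -0.93, 4.85]], "fingers": [0, 0, 0, 0, 0, 0, 0, 0]}}

```text
time: 2.8
tool_pos: [0.5785, 0.1144, 0.2598]
tool_rot: [[0.968, 0.253, 0.001], [0.253, -0.968, 0.0], [0.001, 0.0, -1.0]]
wrist_force: [-0.5, 0.2, 0.0]
finger_gap: 0.006
gripper_force: 0.0
```

```bash
python3 - <<'E'
from station import readout, viewer
import cv2,numpy as np
c=viewer.read_camera("scene"); b=c["img"][60:280,225:425]
d=viewer.read_camera("top")["img"][115:260,245:425]
cv2.imwrite("pics/s1.png",np.hstack([cv2.resize(b,(400,440),interpolation=2),cv2.resize(d,(400,440),interpolation=2)]))
print(readout.get_obs()["tool_pos"])
E
```

```text
[0.57861261 0.11469813 0.26048988]
```

View pics/s1.png

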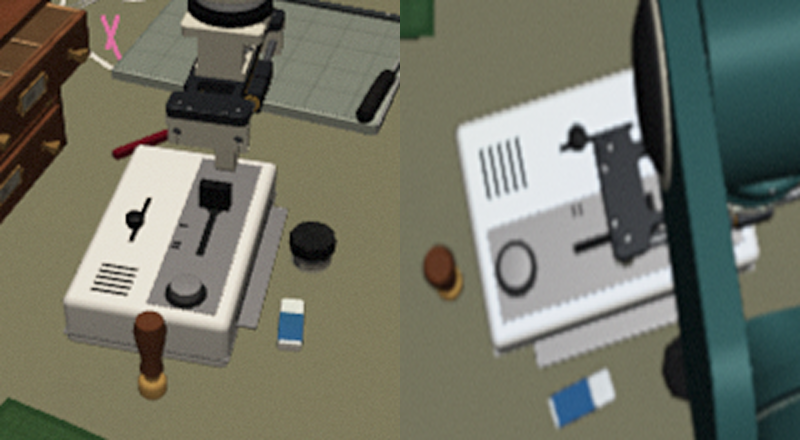

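{"api": "drive_tool", "payload": {"dr": [[0, 0, 0], [0, 0, 0], [0, 0, 0], [0, 0, 0], [0, 0, 0], [0, 0, 0], [0, 0, 0], [0, 0, 0]], "xyz": [[0, -0.3, 0.1], [0, -0.6, 0.1], [0, -0.75, 0.1], [0, -0.85, 0.1], [0, -0.95, 0.1], [0, -1.05, 0.1], [0, -1.15, 0.1], [0, -1.15, 0.1]], "fingers": [0, 0, 0, 0, 0, 0, 0, 0]}}

```text
time: 3.7
tool_pos: [0.5697, 0.1484, 0.2563]
tool_rot: [[0.967, 0.253, 0.0], [0.253, -0.967, -0.0], [0.0, 0.0, -1.0]]
wrist_force: [1.0, -3.5, 1.0]
finger_gap: 0.003
gripper_force: 1.8
```

{"api": "drive_tool", "payload": {"dr": [[0, 0, 0], [0, 0, 0], [0, 0, 0], [0, 0, 0], [0, 0, 0], [0, 0, 0], [0, 0, 0], [0, 0, 0]], "xyz": [[0, -0.1, 0], [0, -0.2, 0], [0, -0.3, 0], [0, -0.4, 0], [0, -0.5, 0], [0, -0.6, 0], [0, -0.7, 0], [0, -0.7, 0]], "fingers": [0, 0, 0, 0, 0, 0, 0, 0]}}

```text
time: 4.5
tool_pos: [0.5642, 0.169, 0.2562]
tool_rot: [[0.967, 0.254, -0.0], [0.254, -0.967, 0.0], [-0.0, -0.0, -1.0]]
wrist_force: [0.2, -0.3, 1.3]
finger_gap: 0.007
gripper_force: 0.0
```

{"api": "drive_tool", "payload": {"dr": [[0, 0, 0], [0, 0, 0], [0, 0, 0], [0, 0, 0], [0, 0, 0], [0, 0, 0], [0, 0, 0], [0, 0, 0]], "xyz": [[0, -0.13, 0], [0, -0.26, 0], [0, -0.39, 0], [0, -0.52, 0], [0, -0.65, 0], [0, -0.77, 0], [0, -0.87, 0], [0, -0.87, 0]], "fingers": [0, 0, 0, 0, 0, 0, 0, 0]}}

```text
time: 5.3
tool_pos: [0.5576, 0.1943, 0.2563]
tool_rot: [[0.967, 0.254, 0.0], [0.254, -0.967, 0.0], [0.0, -0.0, -1.0]]
wrist_force: [-0.6, 0.4, -0.2]
finger_gap: 0.004
gripper_force: 0.0
```

```bash
python3 - <<'E'
from station import readout, viewer
import cv2,numpy as np
c=viewer.read_camera("scene"); b=c["img"][60:280,225:425]
cv2.imwrite("pics/s2.png",cv2.resize(b,None,fx=2.7,fy=2.7,interpolation=2))
o=readout.get_obs();print(o["tool_pos"],o["wrist_force"])
E
```

```text
[0.55766388 0.19412157 0.25627478] [-0.96024375 -0.80421181  0.7325207 ]
```

View pics/s2.png

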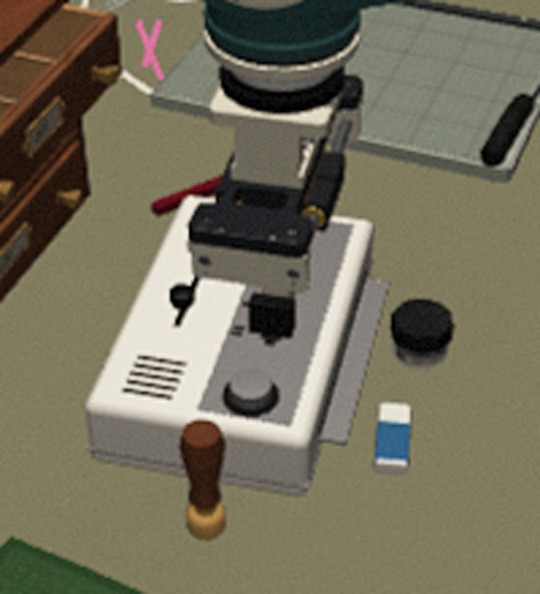

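{"api": "drive_tool", "payload": {"dr": [[0, 0, 0], [0, 0, 0], [0, 0, 0], [0, 0, 0]], "xyz": [[0, -0.06, 0], [0, -0.12, 0], [0, -0.18, 0], [0, -0.18, 0]], "fingers": [0, 0, 0, 0]}}

```text
time: 5.75
tool_pos: [0.5564, 0.1989, 0.2563]
tool_rot: [[0.967, 0.253, 0.0], [0.253, -0.967, -0.001], [0.0, 0.001, -1.0]]
wrist_force: [0.2, -4.2, -0.0]
finger_gap: 0.006
gripper_force: 2.0
```

```bash
python3 - <<'E'
from station import readout, viewer
from h import *
c=viewer.read_camera("scene"); b=c["img"][120:270,245:405]
th=np.radians(14.7);M=np.array([[np.cos(th),-np.sin(th)],[np.sin(th),np.cos(th)]]);T=[.587,.200]
def pr(x,y,z):
    w=np.r_[M@[x,y]+T,z]; p=c["view"][:3,:3]@w+c["view"][:3,3]; q=c["mtx"]@p; return q[:2]/q[2]
dark=(c["img"].max(2)<60).astype(np.uint8)
# lever's +y face: mid of lower edge row vs predicted
for s in(0,.028,.043,.05,.056):
    print(s,[np.round(pr(x,-.028+s+.006,z),1).tolist() for x,z in((-.045,.092),(-.015,.092),(-.045,.06),(-.015,.06))])
print("rows"); 
for v in range(160,200): print(v,"".join(".#"[k] for k in dark[v,295:350]))
o=readout.get_obs();print(o["tool_pos"],o["wrist_force"])
E
```

```text
0 [[340.0, 155.4], [324.2, 153.1], [339.7, 168.7], [324.3, 166.3]]
0.028 [[336.8, 164.9], [320.7, 162.5], [336.5, 178.2], [320.8, 175.7]]
0.043 [[335.0, 170.1], [318.7, 167.6], [334.7, 183.4], [318.8, 180.9]]
0.05 [[334.1, 172.6], [317.7, 170.1], [333.9, 185.9], [317.9, 183.4]]
0.056 [[333.4, 174.7], [316.9, 172.2], [333.2, 188.1], [317.1, 185.5]]
rows
160 .......................................................
161 .......................................................
162 ....................................###................
163 ....................................####...............
164 .....................................##................
165 .##....................................................
166 ##.....................................................
167 ##.....................................................
168 ##.....................................................
169 #.......................##.............................
170 #......................###########.....................
171 #......................################................
172 #...................#
[... 1027 characters left out ...]
...........................
190 .......................................................
191 .......................................................
192 .......................................................
193 .......................................................
194 .......................................................
195 .......................................................
196 ......................................................#
197 ......................................................#
198 ......................................................#
199 .....................................................##
[0.5564144  0.19894479 0.256277  ] [ 1.11362305 -3.90558364  0.4787056 ]
```

{"api": "drive_tool", "payload": {"dr": [[0, 0, 0], [0, 0, 0], [0, 0, 0]], "xyz": [[0, -0.04, 0], [0, -0.07, 0], [0, -0.07, 0]], "fingers": [0, 0, 0]}}

```text
time: 6.1
tool_pos: [0.5562, 0.1999, 0.2564]
tool_rot: [[0.968, 0.253, 0.001], [0.253, -0.968, -0.004], [0.0, 0.004, -1.0]]
wrist_force: [3.7, -17.2, 1.5]
finger_gap: -0.0
gripper_force: 9.1
```

{"api": "drive_tool", "payload": {"dr": [[0, 0, 0], [0, 0, 0], [0, 0, 0], [0, 0, 0], [0, 0, 0], [0, 0, 0], [0, 0, 0], [0, 0, 0]], "xyz": [[0, 0.2, 0], [0, 0.6, 0], [0, 0.8, 0], [0, 0.8, -0.5], [0, 0.8, -1.5], [0, 0.8, -2.2], [0, 0.8, -2.4], [0, 0.8, -2.4]], "fingers": [0, 0, 0, 0, 0, 0, 0, 0]}}

```text
time: 6.9
tool_pos: [0.5619, 0.178, 0.3295]
tool_rot: [[0.967, 0.253, 0.002], [0.253, -0.967, 0.001], [0.002, -0.0, -1.0]]
wrist_force: [0.3, -0.0, -0.8]
finger_gap: 0.006
gripper_force: 0.0
```

```bash
python3 - <<'E'
from station import readout, viewer
import cv2,numpy as np
c=viewer.read_camera("scene"); b=c["img"][60:280,225:425]
d=viewer.read_camera("top")["img"][115:260,245:425]
cv2.imwrite("pics/s3.png",np.hstack([cv2.resize(b,(400,440),interpolation=2),cv2.resize(d,(400,322),interpolation=2).repeat(1,0) if 0 else cv2.resize(d,(400,440),interpolation=2)]))
o=readout.get_obs();p=o["tool_pos"];R=o["tool_rot"]
print(p,o["wrist_force"],R.T@(np.array([.536,.2765,.285])-p)/.03)
E
```

```text
[0.56172113 0.17795055 0.32737003] [0.01173817 0.64962079 0.11378614] [ 0.0045459  -3.39484747  1.41275201]
```

View pics/s3.png

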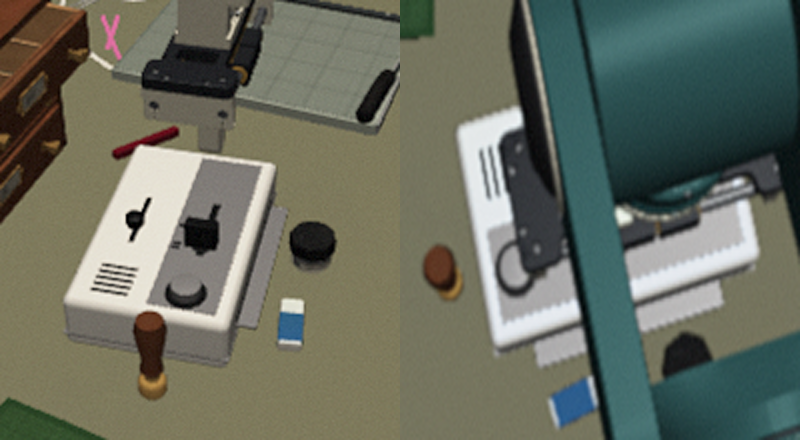

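{"api": "drive_tool", "payload": {"dr": [[0, 0, 0], [0, 0, 0], [0, 0, 0], [0, 0, 0], [0, 0, 0], [0, 0, 0], [0, 0, 0], [0, 0, 0]], "xyz": [[0, -1.2, 0], [0, -2.4, 0], [0, -3.2, 0], [0, -3.4, 0], [0, -3.4, 0.8], [0, -3.4, 1.6], [0, -3.4, 2.0], [0, -3.4, 2.0]], "fingers": [0, 0, 0, 0, 0, 0, 0, 0]}}

```text
time: 7.8
tool_pos: [0.5359, 0.276, 0.266]
tool_rot: [[0.967, 0.253, -0.003], [0.253, -0.967, -0.002], [-0.004, 0.001, -1.0]]
wrist_force: [0.1, -0.8, 0.7]
finger_gap: 0.006
gripper_force: 0.0
```

{"api": "drive_tool", "payload": {"dr": [[0, 0, 0], [0, 0, 0], [0, 0, 0], [0, 0, 0], [0, 0, 0], [0, 0, 0]], "xyz": [[0, 0, 0.1], [0, 0, 0.2], [0, 0, 0.28], [0, 0, 0.34], [0, 0, 0.4], [0, 0, 0.4]], "fingers": [0, 0, 0, 0, 0, 0]}}

```text
time: 8.4
tool_pos: [0.5361, 0.2766, 0.2564]
tool_rot: [[0.967, 0.253, 0.0], [0.253, -0.967, 0.0], [0.001, -0.0, -1.0]]
wrist_force: [0.2, -0.4, 2.0]
finger_gap: 0.004
gripper_force: 1.2
```

Contact with the button has started; about 4.5 mm more to full depth.

{"api": "drive_tool", "payload": {"dr": [[0, 0, 0], [0, 0, 0], [0, 0, 0], [0, 0, 0], [0, 0, 0]], "xyz": [[0, 0, 0.05], [0, 0, 0.1], [0, 0, 0.14], [0, 0, 0.17], [0, 0, 0.17]], "fingers": [0, 0, 0, 0, 0]}}

```text
time: 8.9
tool_pos: [0.5362, 0.2766, 0.2522]
tool_rot: [[0.967, 0.253, 0.001], [0.253, -0.967, 0.0], [0.001, -0.0, -1.0]]
wrist_force: [-3.6, -2.4, 12.9]
finger_gap: 0.004
gripper_force: 6.5
```

{"api": "drive_tool", "payload": {"dr": [[0, 0, 0], [0, 0, 0], [0, 0, 0]], "xyz": [[0, 0, 0.03], [0, 0, 0.05], [0, 0, 0.05]], "fingers": [0, 0, 0]}}

```text
time: 9.2
tool_pos: [0.5362, 0.2766, 0.252]
tool_rot: [[0.967, 0.253, 0.001], [0.253, -0.967, 0.0], [0.001, -0.0, -1.0]]
wrist_force: [-8.9, -4.9, 25.9]
finger_gap: 0.005
gripper_force: 12.8
```

Hard stop reached (z stalls, force climbs well past 5 N). Releasing.

{"api": "drive_tool", "payload": {"dr": [[0, 0, 0], [0, 0, 0], [0, 0, 0], [0, 0, 0], [0, 0, 0], [0, 0, 0], [0, 0, 0], [0, 0, 0]], "xyz": [[0, 0, -0.2], [0, 0, -0.6], [0, 0, -1.4], [0, 0, -2.4], [0, 0, -3.4], [0, 0, -4], [0, 0, -4], [0, 0, -4]], "fingers": [0, 0, 0, 0, 0, 0, 0, 0]}}

```text
time: 10.0
tool_pos: [0.536, 0.2766, 0.3686]
tool_rot: [[0.967, 0.253, -0.001], [0.253, -0.967, -0.0], [-0.001, 0.0, -1.0]]
wrist_force: [-0.7, -0.7, -1.8]
finger_gap: 0.005
gripper_force: 0.0
```

```bash
python3 - <<'E'
from station import readout, viewer
import cv2
c=viewer.read_camera("scene"); cv2.imwrite("pics/s4.png",cv2.resize(c["img"][60:280,225:425],None,fx=2.7,fy=2.7,interpolation=2))
o=readout.get_obs();print(o["tool_pos"],o["wrist_force"],o["qvel"])
E
```

```text
[0.53595425 0.27655885 0.36801649] [0.14747283 0.13556721 0.18293428] [ 0.00068592  0.00526881  0.00817721  0.00095644  0.00082847 -0.00066258]
```

View pics/s4.png

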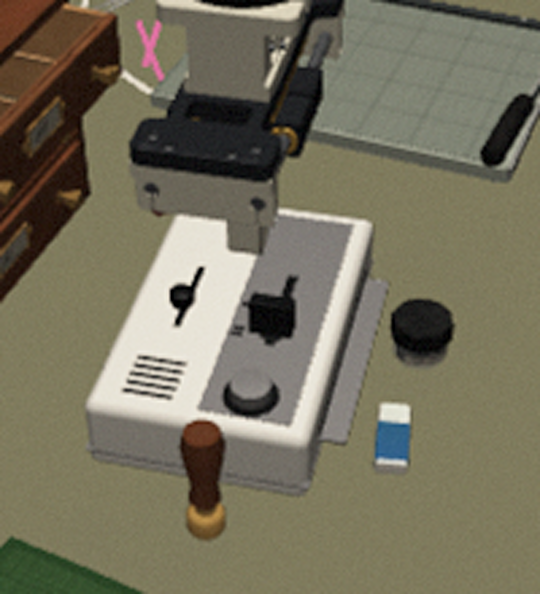

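The lever is at two bars at crop (270,315). The button is up at (250,390), and the jar, eraser, stamp and speed slide have not moved.

```bash
python3 -c "
from station import ticket
print(ticket.close_job())"
```

```text
the job is handed in; nothing more can be done
None
```

I handed the job in at about 10 s: the selector lever is home at two bars, and the start button was then pressed to its stop and came back up. The last picture shows the speed slide, ink jar, eraser and seal stamp where they started.

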